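Fit the plug-in modules into a double-door control cabinet

ROBOT

A 6-joint arm with a two-finger parallel gripper is mounted at the origin on the work surface. World frame = base frame: x ahead of the robot, y to its left, z up, the work surface at z = 0. Lengths are in m, angles in rad, forces in N, time in s.
With the tool pointing down it reaches from about 0.35 to 0.775 m from the base axis. Payload 7.3 kg.
Tool frame: the origin (TCP) lies on the centre line of the jaws, within the pads' length; the fingertips stand 11 mm ahead of it and the grasp point (between the pads) lies 8 mm behind it; y points along the fingers, z is the direction in which the jaws open and shut, and the axes are right-handed (so a half turn about y gives the same grasp; the last joint's range is limited). The gripper opens to 92 mm and grips with 3 to 60 N. Pads are 19 mm wide; open, the fingers measure 130 mm over their backs; the gripper's body (75 mm by 190 mm) begins 47 mm behind the grasp point.
Start: joints at [1.087, 0.342, 1.524, -0, 1.275, -0.146], TCP at [0.174, 0.495, 0.238] pointing down, gripper open.
Joint ranges: [-2.53, 2.53], [-0.77, 2.02], [0.04, 2.7], [-1, 4.14], [0.28, 2.66], [-3.11, 3.11]. Speed limits (rad/s): [2.57, 2.57, 3.14, 3.14, 3.14, 3.14].

INTERFACE

Orientations are given as [roll, pitch, yaw] about the fixed x, y, z axes, in that order (R = Rz(yaw) Ry(pitch) Rx(roll)).
In Python, from cell import robot, cams gives the robot as it stands.
- The arm moves only by the tool apply_moves, never from a script. Its argument "plan" is a list of rows, each a list of 7 numbers: the shift along the tool's x, y, z in m, then the turn, a rotation vector about the tool's x, y, z in degrees, then the gripper command: -1 is fully open, 1 is shut, values between are in proportion. A call has exactly 5 rows; each row is the pose to reach, as a shift and turn from the pose commanded when the call began, along the tool's axes at that moment; what a row does not reach only later rows make up. A row lasts 1/8 s, in which the tool goes at most 62.5 mm and 10.7 degrees, less where a joint would pass 70% of its speed; a pose out of reach is approached as far as the arm can. A call with a gripper value outside its range is refused whole. The fingers move at their own pace and stop on an object; "squeeze" is the grip in N (left out, the last holds). Time passes only in rows, so rows that repeat a pose let the fingers close, or fill a call up. It gives the time, the measured TCP pose, the force and the opening at its end, in the units of the state.
- robot.observe(): the state, without advancing time (a new reading comes with each control period).
- cams.read_camera(name): name is "side" or "top" or "wrist"; returns the picture (400x640x3 uint8, blue, green, red); there is no depth.
- cams.calibration(name): a dict with "fx", "fy", "cx", "cy" (pixels), "extrinsics" (4x4, takes a point from world to camera coordinates); the wrist camera has in their place "T_tool_cam" (4x4, takes a point from camera to tool coordinates, whose origin is the TCP and whose axes are the tool frame's). Camera axes: x right, y up, looking along -z (the intrinsics and any distortion apply to the point x, -y, -z); pixel columns grow to the right and rows downward; lengths in m; the calibration is good to about 2 mm. A picture is of the moment at which its call begins: read the wrist's pose just before it. calibration takes no time and is no camera call.
- robot.hand_in(): hands the job in, once; it reports no verdict.
The state is a dict: "time": time; "qpos": joint angles; "qvel": joint speeds; "joint_efforts": joint torques, N m; "tool_pos": TCP position; "tool_rot": TCP orientation; "contact_force": force on the tool from outside, world axes, zero at the start; "torque": the same for the moment, N m; "opening": finger opening in m.
Only numpy, scipy, OpenCV 4.12 (cv2) and the standard library are available. Lean on these libraries where they do the work, as an engineer would, in place of code of your own. Each camera call takes 0.05 s, during which the arm holds its last target. There are 200 camera calls.

TASK

A double-door control cabinet lies on its back on the bench for fitting out. Withdraw the flush bolt that holds the passive leaf while that leaf is still shut, swing both leaves open past upright and leave them open (the active leaf overlaps the passive one). Then, with the locking lever still parked, set every black module flat into a bay of its own, let go, and finally throw the lever into the notch marked with the white disc so that the retaining bar holds the modules; do not disturb the other things on the bench.

Things in the scene. Friction and masses are not known exactly. Their poses are not given: they have to be found in the camera images.
- cabinet: Grey steel cabinet lying on its back, fixed: 270 mm (x) by 260 mm (y), walls 5 mm thick, 90 mm high, back plate 6 mm. Origin on the bench under its middle; z up. Two leaves 14 mm thick lie on top (faces at z 104 mm), meeting at y = 0: the active one on the -y half, the passive on the +y half. A strip on the active leaf overlaps the passive by 10 mm. Inside: bays at x < 0, lever at x > 0.
- active_leaf (a joint): Angle of the active leaf (-y side), hinged along cabinet y = -130, z = 97 mm, swinging up and outward: 0 shut, 1.57 upright, stop at 2.1. May start up to 0.22 ajar. Stiff hinge: about 5 N at the handle moves it and it stays where it is left. It opens before the passive leaf can. Upright, its edge is 240 mm above the bench.
- active_handle (a point): Middle of the active leaf's pull handle: a round steel bar 10 mm thick and 80 mm long, parallel to the cabinet's x axis, carried by posts at its two ends, its axis 38 mm off the leaf's face. Shut, it is at cabinet (0, -25, 142) mm.
- passive_leaf (a joint): Angle of the passive leaf (+y side), hinged along cabinet y = +130, z = 97 mm, swinging up and outward: 0 shut, 1.57 upright, stop at 2.1. Same stiff hinge. The bolt and the active leaf's strip hold it shut.
- passive_handle (a point): Middle of the passive leaf's pull handle, same bar as the other (10 mm thick, 80 mm long, parallel to the cabinet's x axis, 38 mm off the face). Shut, it is at cabinet (-50, +28, 142) mm.
- bolt (a joint): Travel of the flush bolt in m: 0 shot home into the keeper on the cabinet's +x wall, grows as it is drawn back towards cabinet -x; stop at 0.032, clear of the keeper from 0.015; fully withdrawn means more than 0.022. Friction about 1.5 N; it stays where it is left.
- bolt_knob (a point): Upper part of the bolt's upright round steel knob, 14 mm in diameter, standing 34 mm proud of the passive leaf's face (its top is 12 mm above this point, the face 22 mm below it), in the channel beside the meeting edge. Shot home, this point is at cabinet (85, 25, 126) mm.
- module0: Loose black plug-in module, about 250 g: body 90 mm (its x) by 50 mm (its y) by 30 mm high, with a grey grip fin upright in the middle of its top, 36 mm along x, 14 mm thick across y, rising from 30 to 62 mm. Origin at the centre of its underside. Two or three are present; all are alike and go either way round.
- module1: Another such module (may be absent).
- module2: Another such module (may be absent).
- bay0 (a point): Centre of the floor of the bay at the -y side, cabinet (-65, -62, 6) mm. Each bay takes one module with its long side along the cabinet's x: 98 mm by 58 mm clear, between ribs 4 mm thick and 18 mm high and low end stops 12 mm high. A seated module rests flat on the back plate, within about 5 mm of this point.
- bay1 (a point): Centre of the middle bay's floor, cabinet (-65, 0, 6) mm.
- bay2 (a point): Centre of the floor of the bay at the +y side, cabinet (-65, 62, 6) mm.
- lever (a joint): Locking lever, turns flat about an upright pivot at cabinet (100, -30) mm: 0 parked, pointing to +y; grows anticlockwise from above, over -x; stop 2.0. Spring notches at 0, 1.05, 1.75 rad, each with 0.04 rad of play, about 4 N at the knob to enter or leave. It drives a flat retaining bar (underside 39.5 mm up) over the modules' ends: an unseated module blocks it. Bar fully back only when parked.
- lever_knob (a point): Middle of the lever's upright black round knob, 18 mm in diameter, 75 mm from the pivot, standing from 44 to 86 mm above the bench; this point is at 68 mm.
- mark: White disc, 20 mm in diameter, on the plate under the knob's path, at one of the two working notches (at 1.05 or 1.75 rad, 75 mm from the pivot): the lever is in the marked notch when its knob stands over this disc. The other working notch has only an 8 mm steel rivet. Origin at the disc's centre.
- jar: Bystander: clear jar, 56 mm wide, 70 mm high.
- spool: Bystander: grey reel, 70 mm wide, 50 mm high.
- driver: Bystander: screwdriver lying on the bench.
- wrench: Bystander: wrench lying on the bench.
- dispenser: Bystander: white bottle, 60 mm wide, 130 mm high.
- parts_bin: Bystander: open black bin 100 x 140 x 50 mm.
- offcut: Bystander: flat aluminium bar 160 x 35 x 8 mm.
There are look-alikes about, which are no part of the job. What is shaped like the module2 but green or red is not meant.

How it is judged:
By the outcome, as a careful person would: the job done as asked, in the order asked, and still so for the second after the job is handed in, with the robot touching nothing.
Of module0, module1, module2 only 2 to 3 are there at a start; the rules pass over those that are not, and their reading is None.
At some moment in a run one of module0, module1, module2 may be knocked a few centimetres aside while the robot is not near it.
Once in a run the grip may slacken for a moment while it holds something.
It also fails if it takes over 192 s, if anything falls off the work surface, if the arm or the gripper's body presses on something with over 40 N, if the wrist force passes 120 N, or if a joint passes its speed limit or range.

## Working session

There is one attempt and no reset: what is moved stays moved. The work goes in short steps, Python scripts to look and compute and a tool call to move; the robot and the scene stay as the last step left them, time stands still between calls to the robot, and variables do not carry over. Pictures are saved under pics/ and viewed, about 12 in all and at most 16, crops included, and the job is handed in when it is done.

Besides the shell and the picture viewer there is one more tool, called after "Call:" by a JSON object that holds its "fn" and its "kwargs". apply_moves: Moves the arm, as the interface text tells. Its arguments: {"type":"object","properties":{"plan":{"type":"array","items":{"type":"array","items":{"type":"number"}}},"squeeze":{"type":"number"}},"required":["plan"]}

```bash
ls; mkdir -p pics; python3 - <<'E'
from cell import robot, cams
import cv2
print(robot.observe())
for n in ("side","top","wrist"):
    c=cams.calibration(n); print(n,c)
for n in ("side","top"):
    cv2.imwrite(f"pics/{n}0.png",cams.read_camera(n))
E
```

```text
pics
{'time': 0.0, 'qpos': array([ 1.08702639e+00,  3.42715339e-01,  1.52503464e+00, -1.47589660e-06,
        1.27539523e+00, -1.45997742e-01]), 'qvel': array([ 0.00097683,  0.00145655,  0.00014948,  0.00060163, -0.00139268,
       -0.00035764]), 'joint_efforts': array([ 8.03439689e-04, -4.31249177e+01, -2.44221961e+01,  7.18295923e-02,
        5.57357760e-02, -1.44264586e-04]), 'tool_pos': array([0.17376886, 0.49498658, 0.23704263]), 'tool_rot': array([-1.57233257e+00,  2.24468436e-04, -3.37771932e-01]), 'contact_force': array([0.43656371, 0.17516053, 0.26257814]), 'torque': array([-0.0056129 , -0.02662607,  0.02224499]), 'opening': 0.09160662193804071}
side {'fx': 379.50736287428344, 'fy': 379.50736287428344, 'cx': 314.9906509669668, 'cy': 201.21446325278163, 'extrinsics': array([[ 0.85171615, -0.52398802,  0.00402014, -0.43496502],
       [ 0.39219812,  0.64254862,  0.65826432, -0.28725526],
       [-0.34750575, -0.55907765,  0.75277615, -0.86901999],
       [ 0.        ,  0.        ,  0.        ,  1.        ]])}
top {'fx': 432.7651537605746, 'fy': 432.7651537605746, 'cx': 322.372
[... 159 characters left out ...]
1,  1.48688670e-03,  7.58389729e-02,
        -5.26815331e-01],
       [-7.58531086e-02,  2.29457705e-02,  9.96854953e-01,
        -1.43366279e+00],
       [ 0.00000000e+00,  0.00000000e+00,  0.00000000e+00,
         1.00000000e+00]])}
wrist {'fx': 299.45349484475804, 'fy': 299.45349484475804, 'cx': 316.5529546664539, 'cy': 199.04488818026616, 'T_tool_cam': array([[ 1.29993867e-03, -9.53613343e-01, -3.01031396e-01,
        -8.24735643e-02],
       [-2.27145554e-04,  3.01031361e-01, -9.53614213e-01,
        -1.46239609e-01],
       [ 9.99999129e-01,  1.30801794e-03,  1.74713277e-04,
        -9.69610708e-04],
       [ 0.00000000e+00,  0.00000000e+00,  0.00000000e+00,
         1.00000000e+00]])}
```

View pics/top0.png

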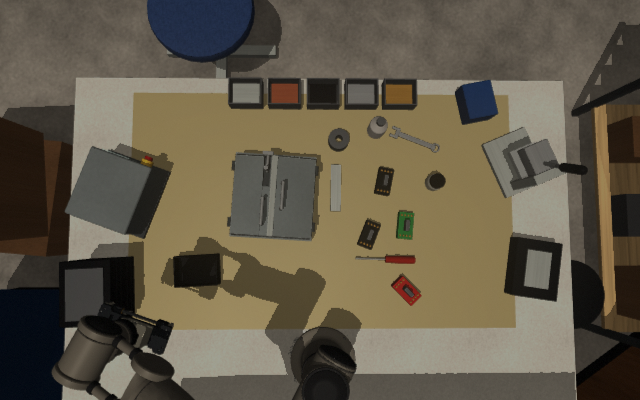

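View pics/side0.png

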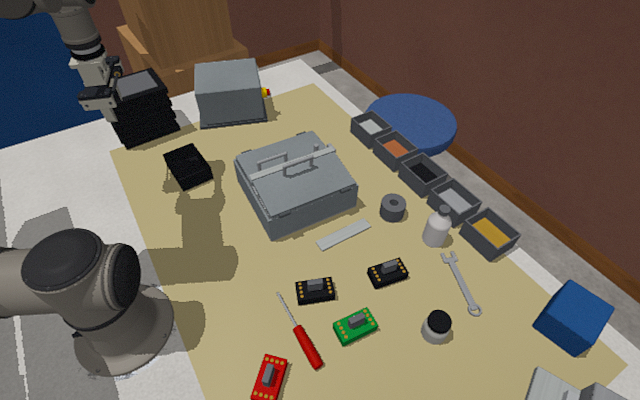

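```bash
cat > h.py <<'E'
import numpy as np, cv2
from scipy.spatial.transform import Rotation as R
from cell import robot, cams
def toolpose(s=None):
    s=s or robot.observe()
    T=np.eye(4); T[:3,:3]=R.from_euler('xyz',s['tool_rot']).as_matrix(); T[:3,3]=s['tool_pos']; return T
def camT(n,T=None):
    c=cams.calibration(n)
    E=np.linalg.inv(T@c['T_tool_cam']) if n=='wrist' else c['extrinsics']
    return c,E
def proj(n,p,T=None):
    c,E=camT(n,T); q=np.atleast_2d(p)@E[:3,:3].T+E[:3,3]
    return np.c_[c['cx']+c['fx']*q[:,0]/-q[:,2], c['cy']-c['fy']*q[:,1]/-q[:,2]]
def back(n,uv,z,T=None):
    c,E=camT(n,T); uv=np.atleast_2d(uv).astype(float)
    d=np.c_[(uv[:,0]-c['cx'])/c['fx'],-(uv[:,1]-c['cy'])/c['fy'],-np.ones(len(uv))]@E[:3,:3]
    o=-E[:3,:3].T@E[:3,3]; t=(z-o[2])/d[:,2]; return o+d*t[:,None]
def shot(n,name,crop=None,k=1):
    T=toolpose(); im=cams.read_camera(n); cv2.imwrite(f'pics/{name}_raw.png',im); np.save(f'pics/{name}_T.npy',T)
    if crop: x0,y0,x1,y1=crop; im=im[y0:y1,x0:x1]
    if k!=1: im=cv2.resize(im,None,fx=k,fy=k,interpolation=cv2.INTER_CUBIC)
    cv2.imwrite(f'pics/{name}.png',im); return T
def shift(target_pos,target_R=None):
    """move row for the tool from commanded~measured pose to target, in tool axes"""
    T=toolpose(); d=T[:3,:3].T@(np.array(target_pos)-T[:3,3])
    r=np.zeros(3) if target_R is None else np.degrees(R.from_matrix(T[:3,:3].T@target_R).as_rotvec())
    print('pos',T[:3,3].round(4),'shift',d.round(4),'rot',r.round(1),'dist',np.linalg.norm(d).round(3))
E
python3 - <<'E'
from h import *
im=cv2.imread('pics/top0.png')
cv2.imwrite('pics/c1.png',cv2.resize(im[140:250,220:420],None,fx=4,fy=4,interpolation=cv2.INTER_CUBIC))
T=toolpose();print(T.round(3))
print(camT('wrist',T)[1].round(3))
E
```

```text
[[ 0.943 -0.001  0.331  0.174]
 [-0.331 -0.001  0.943  0.495]
 [-0.    -1.    -0.001  0.237]
 [ 0.     0.     0.     1.   ]]
[[ 0.333  0.943 -0.001 -0.523]
 [-0.899  0.317 -0.301  0.036]
 [-0.283  0.101  0.954 -0.391]
 [ 0.     0.     0.     1.   ]]
```

View pics/c1.png

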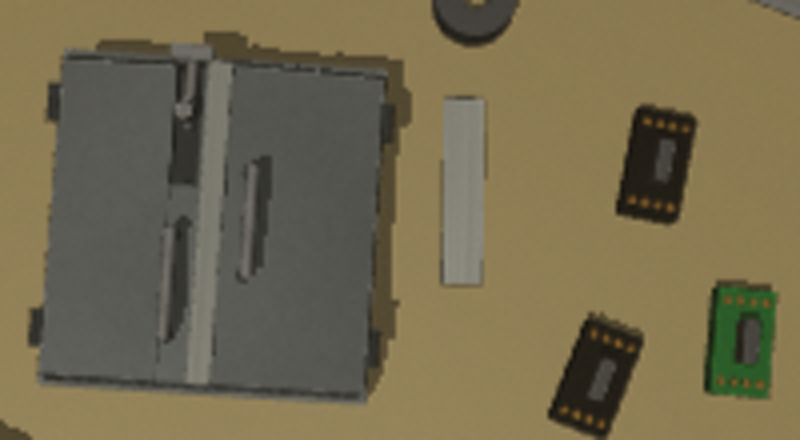

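```bash
python3 - <<'E'
from h import *
f=lambda a:np.array(a,float)/4+[220-.375,140-.375]
cr=f([(62,52),(388,70),(38,380),(366,400)])
P=back('top',cr,.104)[:,:2]
M=np.array([(135,130),(135,-130),(-135,130),(-135,-130)])/1000
c=P.mean(0); H=M.T@(P-c); th=np.arctan2(H[0,1]-H[1,0],H[0,0]+H[1,1])
print(P.round(3),'c',c.round(4),'yaw',th,np.degrees(th))
rot=np.array([[np.cos(th),-np.sin(th)],[np.sin(th),np.cos(th)]])
print('res',(P-(M@rot.T+c)).round(4))
w=lambda x,y,z:np.r_[rot@[x/1e3,y/1e3]+c,z/1e3]
for n,p,px in (('knob',(85,25,138),(184,108)),('ph',(-50,28,147),(172,280)),('ah',(0,-25,147),(252,220))):
    print(n,w(*p).round(3),'pred crop',((proj('top',w(*p))[0]-[219.6,139.6])*4).round(0),px)
for nm,pts in (('m0',[(640,105),(695,117),(618,214),(680,224)]),('m1',[(592,314),(643,333),(549,418),(603,438)])):
    Q=back('top',f(pts),.03)[:,:2]; a=(Q[0]+Q[1]-Q[2]-Q[3]); print(nm,Q.mean(0).round(3),'yaw',np.degrees(np.arctan2(a[1],a[0])).round(1),np.linalg.norm(a)/2)
E
```

```text
[[0.672 0.279]
 [0.659 0.02 ]
 [0.412 0.293]
 [0.397 0.037]] c [0.5349 0.1572] yaw -0.05887878714855978 -3.3735060064615863
res [[-0.0053 -0.0004]
 [-0.0035  0.0003]
 [ 0.0046 -0.0014]
 [ 0.0042  0.0015]]
knob [0.621 0.177 0.138] pred crop [185. 109.] (184, 108)
ph [0.487 0.188 0.147] pred crop [168. 283.] (172, 280)
ah [0.533 0.132 0.147] pred crop [242. 222.] (252, 220)
m0 [ 0.592 -0.208] yaw -10.3 0.09279261657824583
m1 [ 0.416 -0.155] yaw -22.2 0.09351935100657345
```

```bash
cat >> h.py <<'E'
C=np.array([.5349,.1572]); TH=-.0589
def w(x,y,z):
    c,s=np.cos(TH),np.sin(TH); x,y=x/1e3,y/1e3; return np.r_[C[0]+c*x-s*y,C[1]+s*x+c*y,z/1e3]
def down(yaw): return R.from_euler('xyz',[-np.pi/2,0,yaw]).as_matrix()
E
python3 -c "
from h import *
shift(w(85,25,250),down(TH-np.pi/2))"
```

```text
pos [0.1738 0.495  0.2371] shift [ 0.5275 -0.0128 -0.1517] rot [ 0.1 74.   0. ] dist 0.549
```

Call:
{"fn": "apply_moves", "kwargs": {"plan": [[0.055,-0.0013,-0.0158,0,10,0,-1],[0.11,-0.0026,-0.0316,0,20,0,-1],[0.165,-0.004,-0.0474,0,30,0,-1],[0.22,-0.0052,-0.0632,0,40,0,-1],[0.275,-0.0065,-0.079,0,50,0,-1]]}}

```text
time: 0.72
tool_pos: [0.4084, 0.3283, 0.244]
tool_rot: [-1.571, 0.0, -1.216]
contact_force: [0.4, 0.2, 0.5]
opening: 0.0915
```

Call:
{"fn": "apply_moves", "kwargs": {"plan": [[0.045,-0.001,0.03,0,8,0,-1],[0.09,-0.0026,0.06,0,16,0,-1],[0.135,-0.004,0.09,0,24,0,-1],[0.18,-0.0052,0.12,0,24,0,-1],[0.218,-0.0063,0.1467,0,24,0,-1]]}}

```text
time: 1.35
tool_pos: [0.6227, 0.1758, 0.2499]
tool_rot: [-1.572, -0.0, -1.63]
contact_force: [0.8, 0.5, 0.3]
opening: 0.0917
```

```bash
python3 -c "
from h import *
T=shot('wrist','w1');shift(w(85,25,250),down(TH-np.pi/2))
for p in ((85,25,138),(85,25,104),(0,-25,147),(-50,28,147),(135,130,104),(-135,130,104)): print(p,proj('wrist',w(*p),T).round(0))
"
```

```text
pos [0.6265 0.1719 0.2492] shift [-0.0049 -0.0008 -0.0056] rot [-0.1 -0.2  0.1] dist 0.007
(85, 25, 138) [[316. 197.]]
(85, 25, 104) [[316. 187.]]
(0, -25, 147) [[224. 252.]]
(-50, 28, 147) [[161. 197.]]
(135, 130, 104) [[371.  75.]]
(-135, 130, 104) [[73. 76.]]
```

View pics/w1.png

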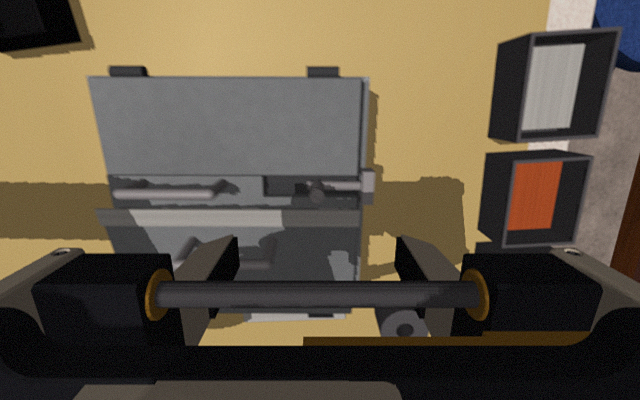

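```bash
python3 -c "
import cv2
im=cv2.imread('pics/w1_raw.png')[160:280,90:390]
cv2.imwrite('pics/w1c.png',cv2.resize(im,None,fx=2.6,fy=2.6,interpolation=cv2.INTER_CUBIC))
"
```

```text
(no output)
```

View pics/w1c.png

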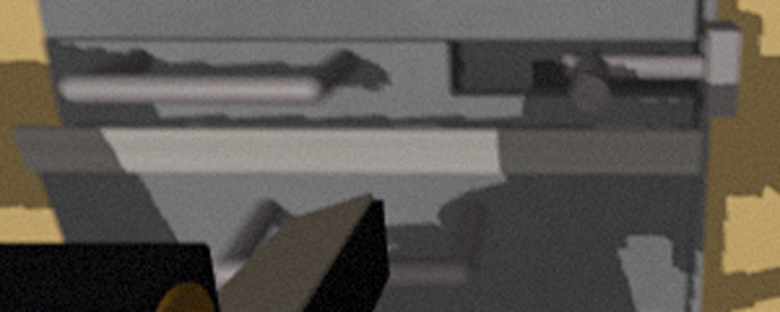

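Call:
{"fn": "apply_moves", "kwargs": {"plan": [[-0.005,0.0,-0.0056,0,0,0,0.13],[-0.005,0.03,-0.0056,0,0,0,0.13],[-0.005,0.06,-0.0056,0,0,0,0.13],[-0.005,0.095,-0.0056,0,0,0,0.13],[-0.005,0.122,-0.0056,0,0,0,0.13]], "squeeze": 15}}

```text
time: 2.02
tool_pos: [0.6142, 0.1841, 0.1271]
tool_rot: [-1.573, -0.0, -1.628]
contact_force: [-0.2, -0.2, -0.3]
opening: 0.0465
```

Call:
{"fn": "apply_moves", "kwargs": {"plan": [[0,0,0,0,0,0,0.13],[0,0,0,0,0,0,1],[0,0,0,0,0,0,1],[0,0,0,0,0,0,1],[0,0,0,0,0,0,1]]}}

```text
time: 2.65
tool_pos: [0.6171, 0.183, 0.1299]
tool_rot: [-1.568, 0.001, -1.629]
contact_force: [2.3, 2.0, 5.0]
opening: 0.0134
```

Call:
{"fn": "apply_moves", "kwargs": {"plan": [[0,0,-0.006,0,0,0,1],[0,0,-0.012,0,0,0,1],[0,0,-0.018,0,0,0,1],[0,0,-0.024,0,0,0,1],[0,0,-0.027,0,0,0,1]]}}

```text
time: 3.28
tool_pos: [0.5897, 0.1847, 0.1299]
tool_rot: [-1.568, 0.001, -1.629]
contact_force: [2.1, 1.9, 6.2]
opening: 0.0134
```

```bash
python3 -c "
from h import *
T=shot('wrist','w2');s=robot.observe();print(s['tool_pos'],s['contact_force'],s['opening'])
th=TH;p=s['tool_pos'][:2]-C;c,sn=np.cos(th),np.sin(th);print('cab',c*p[0]+sn*p[1],-sn*p[0]+c*p[1])
im=cv2.imread('pics/w2_raw.png')[100:300,100:420];cv2.imwrite('pics/w2.png',cv2.resize(im,None,fx=2.4,fy=2.4))"
```

```text
[0.58971028 0.1846795  0.12990492] [1.80858979 1.35010962 4.61122622] 0.01377794869443221
cab 0.053097631088174856 0.030658305272784146
```

View pics/w2.png

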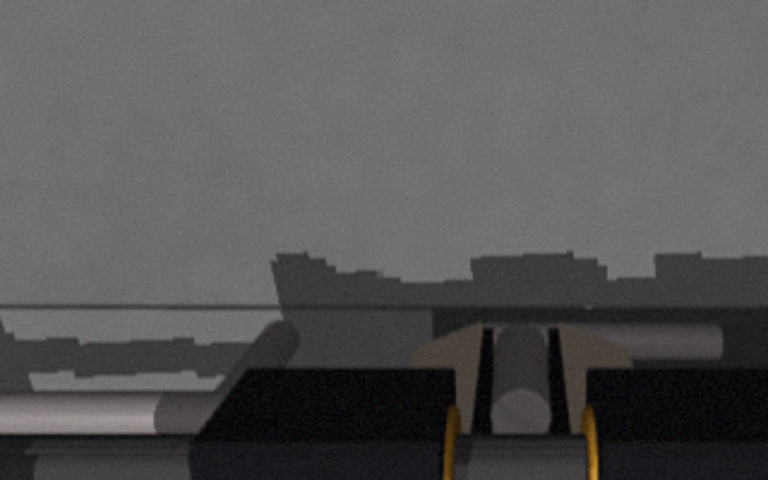

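Call:
{"fn": "apply_moves", "kwargs": {"plan": [[0,0,0,0,0,0,0.2],[0,0,0,0,0,0,0.2],[0,-0.03,0,0,0,0,0.2],[0,-0.08,0,0,0,0,0.2],[0,-0.13,0,0,0,0,0.2]]}}

```text
time: 3.95
tool_pos: [0.5886, 0.1841, 0.2591]
tool_rot: [-1.573, -0.001, -1.629]
contact_force: [0.6, 0.2, -0.4]
opening: 0.0369
```

Call:
{"fn": "apply_moves", "kwargs": {"plan": [[0.02,0,-0.015,0,-10,0,0.2],[0.04,0,-0.03,0,-20,0,0.2],[0.064,0,-0.048,0,-30,0,0.2],[0.064,0,-0.048,0,-40,0,0.2],[0.064,0,-0.048,0,-50,0,0.2]]}}

```text
time: 4.58
tool_pos: [0.537, 0.1227, 0.2583]
tool_rot: [-1.572, 0.001, -0.752]
contact_force: [-0.4, 0.9, 0.4]
opening: 0.0366
```

Call:
{"fn": "apply_moves", "kwargs": {"plan": [[0,0,0,0,-10,0,0.2],[0,0,0,0,-20,0,0.2],[0,0,0,0,-30,0,0.2],[0,0,0,0,-40,0,0.2],[0,0,0,0,-40,0,0.2]]}}

```text
time: 5.2
tool_pos: [0.5372, 0.1231, 0.2581]
tool_rot: [-1.571, 0.001, -0.06]
contact_force: [-0.9, -0.0, 0.0]
opening: 0.0364
```

```bash
python3 -c "
from h import *
import time
[cams.read_camera('wrist') for _ in range(4)]
T=shot('wrist','w3');print(T.round(4))
for a in (0,.05,.1,.15,.2):
  y=-130+105*np.cos(a)-45*np.sin(a);z=97+105*np.sin(a)+45*np.cos(a)
  print(a,round(y,1),round(z,1),proj('wrist',[w(-40,y,z),w(40,y,z)],T).round(0).tolist())
print(proj('wrist',[w(-50,28,142),w(53,25,138)],T))"
```

```text
[[ 9.981e-01 -4.000e-04  6.100e-02  5.374e-01]
 [-6.100e-02  1.000e-04  9.981e-01  1.232e-01]
 [-4.000e-04 -1.000e+00  0.000e+00  2.584e-01]
 [ 0.000e+00  0.000e+00  0.000e+00  1.000e+00]]
0 -25.0 142.0 [[327.0, 150.0], [327.0, 234.0]]
0.05 -27.4 147.2 [[325.0, 151.0], [324.0, 237.0]]
0.1 -30.0 152.3 [[322.0, 152.0], [322.0, 239.0]]
0.15 -32.9 157.2 [[318.0, 153.0], [319.0, 241.0]]
0.2 -36.0 162.0 [[315.0, 154.0], [315.0, 244.0]]
[[388.73940137 138.55686515]
 [377.48727747 244.65081536]]
```

View pics/w3.png

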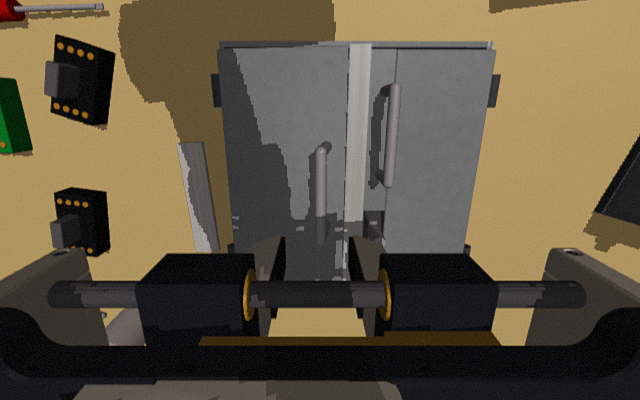

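```bash
cat > arc.py <<'E'
from h import *
import sys
# arc rows; sgn=+1 active (hinge at -y), -1 passive
def rows(sgn,y0,a0,a1,n,tmax):
    def pose(a):
        t=tmax*(a-a0)/(a1-a0)
        y=(130-y0)*np.cos(a)-45*np.sin(a); z=(130-y0)*np.sin(a)+45*np.cos(a)
        return np.r_[0,-(z-8*np.cos(t)),sgn*(y+8*np.sin(t))]/1e3,np.r_[sgn*t,0,0]   # tool axes at start: y down, z cab +y
    A=np.linspace(a0,a1,n+1); base=None
    for i in range(1,n+1):
        if (i-1)%5==0: p0,r0=pose(A[i-1]); R0=R.from_rotvec(r0); print('--')
        p,r=pose(A[i]); d=R0.inv().apply(p-p0); rr=np.degrees((R0.inv()*R.from_rotvec(r)).as_rotvec())
        print([round(float(v),4) for v in d],[round(float(v),1) for v in rr])
rows(int(sys.argv[1]),float(sys.argv[2]),*map(float,sys.argv[3:5]),int(sys.argv[5]),float(sys.argv[6]))
E
python3 arc.py 1 25 .12 1.9 20 .5
```

```text
--
[0.0, -0.0086, -0.0053] [1.4, 0.0, 0.0]
[0.0, -0.0166, -0.0113] [2.9, 0.0, 0.0]
[0.0, -0.0241, -0.018] [4.3, 0.0, 0.0]
[0.0, -0.0309, -0.0254] [5.7, 0.0, 0.0]
[0.0, -0.037, -0.0333] [7.2, 0.0, 0.0]
--
[0.0, -0.0064, -0.0077] [1.4, 0.0, 0.0]
[0.0, -0.0121, -0.0159] [2.9, 0.0, 0.0]
[0.0, -0.017, -0.0246] [4.3, 0.0, 0.0]
[0.0, -0.0211, -0.0337] [5.7, 0.0, 0.0]
[0.0, -0.0244, -0.0432] [7.2, 0.0, 0.0]
--
[0.0, -0.0036, -0.0093] [1.4, 0.0, 0.0]
[0.0, -0.0063, -0.0189] [2.9, 0.0, 0.0]
[0.0, -0.0082, -0.0287] [4.3, 0.0, 0.0]
[0.0, -0.0092, -0.0386] [5.7, 0.0, 0.0]
[0.0, -0.0093, -0.0486] [7.2, 0.0, 0.0]
--
[0.0, -0.0004, -0.01] [1.4, 0.0, 0.0]
[0.0, 0.0001, -0.0199] [2.9, 0.0, 0.0]
[0.0, 0.0014, -0.0298] [4.3, 0.0, 0.0]
[0.0, 0.0037, -0.0395] [5.7, 0.0, 0.0]
[0.0, 0.0068, -0.0489] [7.2, 0.0, 0.0]
```

Call:
{"fn": "apply_moves", "kwargs": {"plan": [[0,0.03,0.003,0,0,0,0.2],[0,0.06,0.003,0,0,0,0.2],[0,0.09,0.003,0,0,0,0.2],[0,0.112,0.003,0,0,0,0.2],[0,0.112,0.003,0,0,0,0.2]]}}

```text
time: 6.08
tool_pos: [0.5366, 0.1261, 0.1451]
tool_rot: [-1.571, 0.004, -0.06]
contact_force: [1.0, -0.4, 0.1]
opening: 0.0364
```

Call:
{"fn": "apply_moves", "kwargs": {"plan": [[0,0,0,0,0,0,1],[0,0,0,0,0,0,1],[0,0,0,0,0,0,1],[0,0,0,0,0,0,1],[0,0,0,0,0,0,1]], "squeeze": 20}}

```text
time: 6.7
tool_pos: [0.538, 0.1265, 0.147]
tool_rot: [-1.57, -0.001, -0.059]
contact_force: [0.6, 0.9, 2.7]
opening: 0.0091
```

Call:
{"fn": "apply_moves", "kwargs": {"plan": [[0,-0.0086,-0.0053,1.4,0,0,1],[0,-0.0166,-0.0113,2.9,0,0,1],[0,-0.0241,-0.018,4.3,0,0,1],[0,-0.0309,-0.0254,5.7,0,0,1],[0,-0.037,-0.0333,7.2,0,0,1]]}}

```text
time: 7.32
tool_pos: [0.5358, 0.0935, 0.1835]
tool_rot: [-1.442, -0.0, -0.059]
contact_force: [3.4, 4.1, -5.0]
opening: 0.009
```

Call:
{"fn": "apply_moves", "kwargs": {"plan": [[0,-0.0064,-0.0077,1.4,0,0,1],[0,-0.0121,-0.0159,2.9,0,0,1],[0,-0.017,-0.0246,4.3,0,0,1],[0,-0.0211,-0.0337,5.7,0,0,1],[0,-0.0244,-0.0432,7.2,0,0,1]]}}

```text
time: 7.95
tool_pos: [0.5328, 0.0478, 0.2026]
tool_rot: [-1.316, 0.0, -0.058]
contact_force: [0.4, 6.0, -0.7]
opening: 0.0094
```

Call:
{"fn": "apply_moves", "kwargs": {"plan": [[0,-0.0036,-0.0093,1.4,0,0,1],[0,-0.0063,-0.0189,2.9,0,0,1],[0,-0.0082,-0.0287,4.3,0,0,1],[0,-0.0092,-0.0386,5.7,0,0,1],[0,-0.0093,-0.0486,7.2,0,0,1]]}}

```text
time: 8.57
tool_pos: [0.5298, -0.0016, 0.2002]
tool_rot: [-1.19, -0.0, -0.058]
contact_force: [-1.7, 3.7, 4.9]
opening: 0.0091
```

Call:
{"fn": "apply_moves", "kwargs": {"plan": [[0,-0.0004,-0.01,1.4,0,0,1],[0,0.0001,-0.0199,2.9,0,0,1],[0,0.0014,-0.0298,4.3,0,0,1],[0,0.0037,-0.0395,5.7,0,0,1],[0,0.0068,-0.0489,7.2,0,0,1]]}}

```text
time: 9.2
tool_pos: [0.5271, -0.0452, 0.1748]
tool_rot: [-1.066, 0.001, -0.058]
contact_force: [-3.0, 1.6, 4.3]
opening: 0.009
```

```bash
python3 -c "
from h import *
s=robot.observe();print(s['tool_pos'],s['qpos'].round(2))
shot('side','s1',(150,20,470,260),2.4)"
```

```text
[ 0.52707882 -0.04516717  0.17481942] [-0.5   0.49  1.59  0.47  1.32 -2.19]
```

View pics/s1.png

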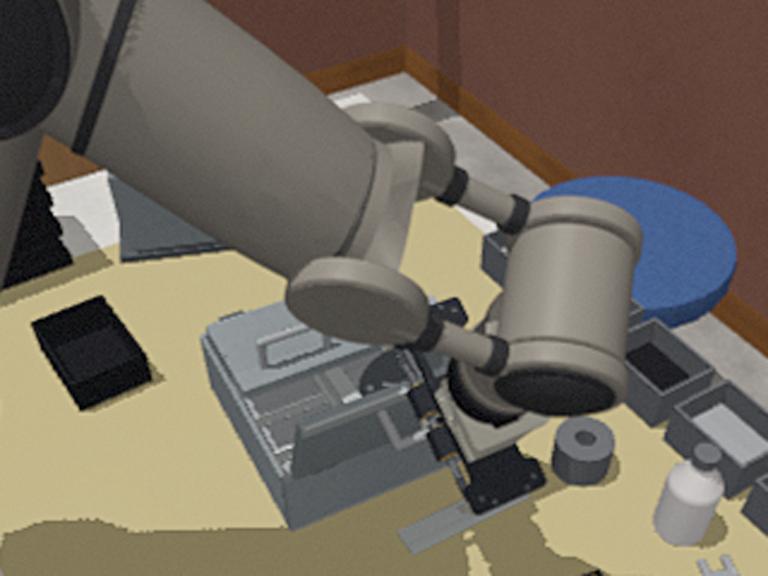

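Call:
{"fn": "apply_moves", "kwargs": {"plan": [[0,0,0,0,0,0,0.4],[0,0,0,0,0,0,0.4],[0,-0.03,0,0,0,0,0.4],[0,-0.07,0,0,0,0,0.4],[0,-0.11,0,0,0,0,0.2]]}}

```text
time: 9.88
tool_pos: [0.5247, -0.0981, 0.2725]
tool_rot: [-1.069, -0.001, -0.058]
contact_force: [1.8, -0.9, -0.6]
opening: 0.0334
```

Call:
{"fn": "apply_moves", "kwargs": {"plan": [[0,-0.02,0.01,0,0,0,0.2],[0,-0.044,0.024,-9,0,0,0.2],[0,-0.044,0.024,-18,0,0,0.2],[0,-0.044,0.024,-28.6,0,0,0.2],[0,-0.044,0.024,-28.6,0,0,0.2]]}}

```text
time: 10.5
tool_pos: [0.525, -0.0953, 0.3226]
tool_rot: [-1.568, -0.003, -0.053]
contact_force: [-0.2, 0.1, -0.4]
opening: 0.0364
```

```bash
python3 -c "
from h import *
[cams.read_camera('wrist') for _ in range(2)]
shift(w(-50,28,260),down(TH))"
```

```text
pos [ 0.5246 -0.0974  0.3214] shift [-0.0542  0.0631  0.2825] rot [-0.3  0.1  0. ] dist 0.294
```

Call:
{"fn": "apply_moves", "kwargs": {"plan": [[-0.011,0,0.057,0,0,0,0.2],[-0.022,0,0.113,0,0,0,0.2],[-0.033,0,0.17,0,0,0,0.2],[-0.044,0.02,0.226,0,0,0,0.2],[-0.054,0.04,0.2825,0,0,0,0.2]]}}

```text
time: 11.22
tool_pos: [0.4873, 0.1878, 0.2816]
tool_rot: [-1.565, 0.001, -0.061]
contact_force: [0.2, -0.8, 0.2]
opening: 0.0367
```

Call:
{"fn": "apply_moves", "kwargs": {"plan": [[0,0.02,0,0,0,0,0.2],[0,0.023,0,0,0,0,0.2],[0,0.023,0,0,0,0,0.2],[0,0.023,0,0,0,0,0.2],[0,0.023,0,0,0,0,0.2]]}}

```text
time: 11.85
tool_pos: [0.4876, 0.1868, 0.2601]
tool_rot: [-1.567, -0.001, -0.06]
contact_force: [0.3, -0.1, 0.5]
opening: 0.0368
```

```bash
python3 -c "
from h import *
T=shot('wrist','w4');print(T.round(4))
print(proj('wrist',[w(-90,28,142),w(-10,28,142),w(53,25,138),w(-135,0,104),w(100,-30,86),w(100,45,86),w(100-75*np.sin(1.05),-30+75*np.cos(1.05),10),w(100-75*np.sin(1.75),-30+75*np.cos(1.75),10)],T).round())
shift(w(-50,28,134),down(TH))"; python3 arc.py -1 28 0 1.9 20 .5
```

```text
[[ 0.9982  0.0013  0.0597  0.4876]
 [-0.0597  0.004   0.9982  0.1868]
 [ 0.0011 -1.      0.0041  0.2601]
 [ 0.      0.      0.      1.    ]]
[[318. 154.]
 [318. 237.]
 [315. 291.]
 [289. 101.]
 [272. 298.]
 [331. 298.]
 [303. 227.]
 [267. 221.]]
pos [0.4875 0.1869 0.26  ] shift [-0.001   0.126   0.0006] rot [-0.2 -0.   0.1] dist 0.126
--
[0.0, -0.0095, 0.0045] [-1.4, 0.0, 0.0]
[0.0, -0.0185, 0.0099] [-2.9, 0.0, 0.0]
[0.0, -0.0269, 0.0162] [-4.3, 0.0, 0.0]
[0.0, -0.0347, 0.0232] [-5.7, 0.0, 0.0]
[0.0, -0.0417, 0.0309] [-7.2, 0.0, 0.0]
--
[0.0, -0.0073, 0.0075] [-1.4, 0.0, 0.0]
[0.0, -0.0138, 0.0156] [-2.9, 0.0, 0.0]
[0.0, -0.0195, 0.0244] [-4.3, 0.0, 0.0]
[0.0, -0.0243, 0.0336] [-5.7, 0.0, 0.0]
[0.0, -0.0283, 0.0432] [-7.2, 0.0, 0.0]
--
[0.0, -0.0042, 0.0095] [-1.4, 0.0, 0.0]
[0.0, -0.0075, 0.0194] [-2.9, 0.0, 0.0]
[0.0, -0.0098, 0.0295] [-4.3, 0.0, 0.0]
[0.0, -0.0111, 0.0398] [-5.7, 0.0, 0.0]
[0.0, -0.0114, 0.0502] [-7.2, 0.0, 0.0]
--
[0.0, -0.0006, 0.0104] [-1.4, 0.0, 0.0]
[0.0, -0.0002, 0.0207] [-2.9, 0.0, 0.0]
[0.0, 0.0012, 0.031] [-4.3, 0.0, 0.0]
[0.0, 0.0035, 0.0412] [-5.7, 0.0, 0.0]
[0.0, 0.0069, 0.051] [-7.2, 0.0, 0.0]
```

View pics/w4.png

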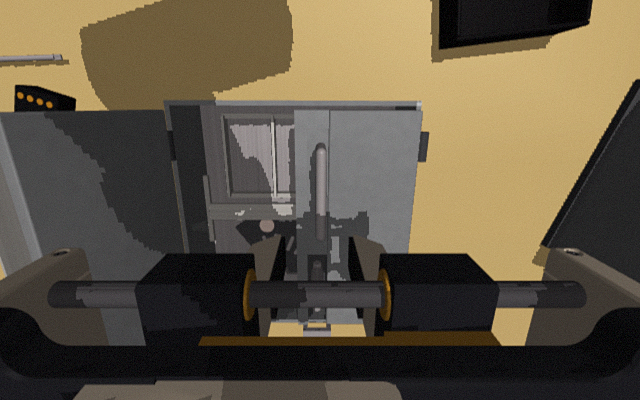

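Call:
{"fn": "apply_moves", "kwargs": {"plan": [[0,0.03,0.002,0,0,0,0.2],[0,0.06,0.002,0,0,0,0.2],[0,0.1,0.002,0,0,0,0.2],[0,0.126,0.002,0,0,0,0.2],[0,0.126,0.002,0,0,0,0.2]]}}

```text
time: 12.52
tool_pos: [0.4863, 0.1894, 0.1321]
tool_rot: [-1.568, 0.004, -0.059]
contact_force: [0.2, 0.6, 0.3]
opening: 0.0366
```

Call:
{"fn": "apply_moves", "kwargs": {"plan": [[0,0,0,0,0,0,1],[0,0,0,0,0,0,1],[0,0,0,0,0,0,1],[0,0,0,0,0,0,1],[0,0,0,0,0,0,1]], "squeeze": 20}}

```text
time: 13.15
tool_pos: [0.4879, 0.1909, 0.1344]
tool_rot: [-1.565, -0.002, -0.059]
contact_force: [0.5, 5.5, 2.4]
opening: 0.0089
```

Call:
{"fn": "apply_moves", "kwargs": {"plan": [[0,-0.0095,0.0045,-1.4,0,0,1],[0,-0.0185,0.0099,-2.9,0,0,1],[0,-0.0269,0.0162,-4.3,0,0,1],[0,-0.0347,0.0232,-5.7,0,0,1],[0,-0.0417,0.0309,-7.2,0,0,1]]}}

```text
time: 13.78
tool_pos: [0.4895, 0.2197, 0.1757]
tool_rot: [-1.696, -0.001, -0.059]
contact_force: [4.4, -3.8, -6.1]
opening: 0.0093
```

Call:
{"fn": "apply_moves", "kwargs": {"plan": [[0,-0.0073,0.0075,-1.4,0,0,1],[0,-0.0138,0.0156,-2.9,0,0,1],[0,-0.0195,0.0244,-4.3,0,0,1],[0,-0.0243,0.0336,-5.7,0,0,1],[0,-0.0283,0.0432,-7.2,0,0,1]]}}

```text
time: 14.4
tool_pos: [0.4925, 0.2648, 0.2006]
tool_rot: [-1.824, -0.003, -0.06]
contact_force: [2.0, -7.4, 6.5]
opening: 0.0094
```

Call:
{"fn": "apply_moves", "kwargs": {"plan": [[0,-0.0042,0.0095,-1.4,0,0,1],[0,-0.0075,0.0194,-2.9,0,0,1],[0,-0.0098,0.0295,-4.3,0,0,1],[0,-0.0111,0.0398,-5.7,0,0,1],[0,-0.0114,0.0502,-7.2,0,0,1]]}}

```text
time: 15.02
tool_pos: [0.4958, 0.3175, 0.2]
tool_rot: [-1.946, -0.005, -0.06]
contact_force: [3.2, -3.7, 6.0]
opening: 0.0092
```

Call:
{"fn": "apply_moves", "kwargs": {"plan": [[0,-0.0006,0.0104,-1.4,0,0,1],[0,-0.0002,0.0207,-2.9,0,0,1],[0,0.0012,0.031,-4.3,0,0,1],[0,0.0035,0.0412,-5.7,0,0,1],[0,0.0069,0.051,-7.2,0,0,1]]}}

```text
time: 15.65
tool_pos: [0.4986, 0.3631, 0.174]
tool_rot: [-2.07, -0.005, -0.059]
contact_force: [5.0, -1.4, 4.8]
opening: 0.0092
```

Call:
{"fn": "apply_moves", "kwargs": {"plan": [[0,0,0,0,0,0,0.4],[0,0,0,0,0,0,0.4],[0,-0.03,0,0,0,0,0.4],[0,-0.07,0,0,0,0,0.4],[0,-0.11,0,0,0,0,0.2]]}}

```text
time: 16.27
tool_pos: [0.5001, 0.4156, 0.27]
tool_rot: [-2.07, 0.001, -0.059]
contact_force: [0.7, -0.0, -0.1]
opening: 0.0335
```

Call:
{"fn": "apply_moves", "kwargs": {"plan": [[0,-0.02,-0.01,0,0,0,0.2],[0,-0.044,-0.024,9,0,0,0.2],[0,-0.044,-0.024,18,0,0,0.2],[0,-0.044,-0.024,28.6,0,0,0.2],[0,-0.044,-0.024,28.6,0,0,0.2]]}}

```text
time: 16.9
tool_pos: [0.5001, 0.4126, 0.3202]
tool_rot: [-1.571, -0.0, -0.062]
contact_force: [0.9, -0.3, 0.9]
opening: 0.0368
```

```bash
python3 -c "
from h import *
T=shot('top','t2',(220,110,420,260),4)
shift([.592,-.208,.26],down(np.radians(-10.3)))
print([ (p,proj('top',w(*p))) for p in ()])"
```

```text
pos [0.5004 0.4138 0.3199] shift [ 0.1291  0.0608 -0.6151] rot [0.1 6.8 0. ] dist 0.631
[]
```

View pics/t2.png

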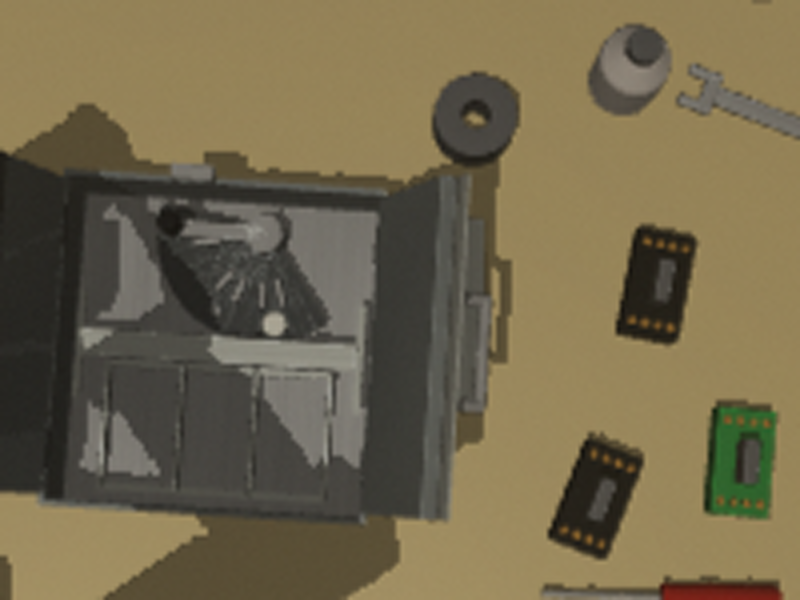

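Call:
{"fn": "apply_moves", "kwargs": {"plan": [[0.012,0,-0.055,0,10,0,-0.2],[0.024,0,-0.11,0,20,0,-0.2],[0.036,0,-0.165,0,30,0,-0.2],[0.048,0,-0.22,0,40,0,-0.2],[0.06,0,-0.275,0,50,0,-0.2]]}}

```text
time: 17.58
tool_pos: [0.545, 0.1366, 0.3184]
tool_rot: [-1.573, -0.001, -0.935]
contact_force: [0.6, 0.7, 0.5]
opening: 0.055
```

Call:
{"fn": "apply_moves", "kwargs": {"plan": [[0.046,0,-0.025,0,9.4,0,-0.2],[0.092,0,-0.05,0,18.8,0,-0.2],[0.138,0,-0.075,0,28.2,0,-0.2],[0.184,0,-0.1,0,37.6,0,-0.2],[0.229,0,-0.124,0,46.8,0,-0.2]]}}

```text
time: 18.2
tool_pos: [0.5825, -0.1214, 0.3183]
tool_rot: [-1.573, -0.002, -1.752]
contact_force: [0.9, -0.1, 0.4]
opening: 0.0549
```

Call:
{"fn": "apply_moves", "kwargs": {"plan": [[0.04,0.02,0.013,0,0,0,-0.2],[0.082,0.06,0.027,0,0,0,-0.2],[0.082,0.12,0.027,0,0,0,-0.2],[0.082,0.12,0.027,0,0,0,-0.2],[0.082,0.12,0.027,0,0,0,-0.2]]}}

```text
time: 18.82
tool_pos: [0.5953, -0.2054, 0.2006]
tool_rot: [-1.569, -0.001, -1.746]
contact_force: [0.1, -0.1, 0.7]
opening: 0.0548
```

```bash
cat > mod.py <<'E'
from h import *
def modproj(x,y,yaw,T,n='wrist'):
    P=np.array([(a*.045,b*.025,.03) for a,b in((1,1),(1,-1),(-1,-1),(-1,1))]+[(a*.018,b*.007,.062) for a,b in((1,1),(1,-1),(-1,-1),(-1,1))])
    c,s=np.cos(yaw),np.sin(yaw); return proj(n,P@np.array([[c,s,0],[-s,c,0],[0,0,1]])+[x,y,0],T)
E
python3 -c "
from mod import *
T=shot('wrist','w5');print(T.round(4)); shift([.592,-.208,.2],down(np.radians(-100.3)))
print(modproj(.592,-.208,np.radians(-10.3),T).round(0).tolist())
im=cv2.imread('pics/w5_raw.png'); im=im[60:340,140:500]; cv2.imwrite('pics/w5.png',cv2.resize(im,None,fx=2,fy=2))"
```

```text
[[-0.1745  0.0018  0.9847  0.5953]
 [-0.9847 -0.0015 -0.1745 -0.2054]
 [ 0.0012 -1.      0.002   0.2006]
 [ 0.      0.      0.      1.    ]]
pos [ 0.5955 -0.2055  0.2015] shift [ 0.003   0.0015 -0.0031] rot [-0.2  0.2  0.1] dist 0.005
[[357.0, 162.0], [355.0, 207.0], [274.0, 207.0], [272.0, 162.0], [333.0, 187.0], [332.0, 200.0], [296.0, 200.0], [296.0, 186.0]]
```

View pics/w5.png

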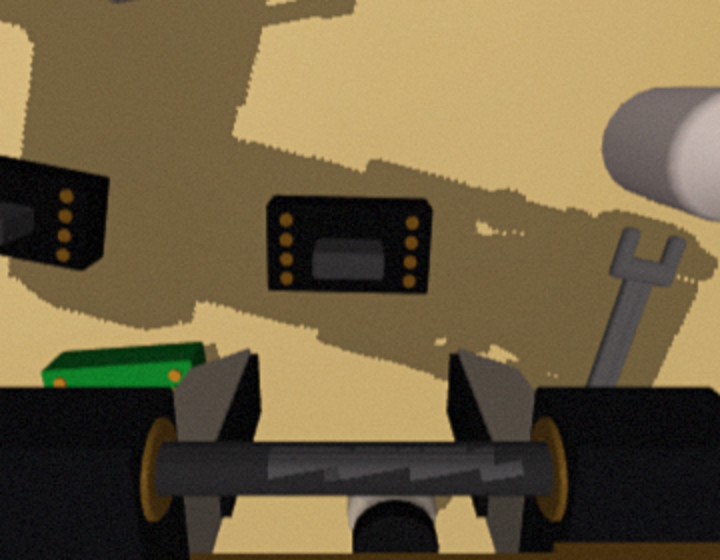

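Call:
{"fn": "apply_moves", "kwargs": {"plan": [[0.003,0.04,-0.003,0,1,0,-0.2],[0.003,0.08,-0.003,0,1,0,-0.2],[0.003,0.12,-0.003,0,1,0,-0.2],[0.003,0.145,-0.003,0,1,0,-0.2],[0.003,0.155,-0.003,0,1,0,-0.2]]}}

```text
time: 19.5
tool_pos: [0.5914, -0.2081, 0.0446]
tool_rot: [-1.569, -0.001, -1.764]
contact_force: [-0.0, 0.3, 0.8]
opening: 0.0553
```

Call:
{"fn": "apply_moves", "kwargs": {"plan": [[0,0,0,0,0,0,-0.2],[0,0,0,0,0,0,1],[0,0,0,0,0,0,1],[0,0,0,0,0,0,1],[0,0,0,0,0,0,1]], "squeeze": 30}}

```text
time: 20.12
tool_pos: [0.5911, -0.2086, 0.0447]
tool_rot: [-1.568, -0.0, -1.765]
contact_force: [1.6, 0.3, 5.3]
opening: 0.0357
```

Call:
{"fn": "apply_moves", "kwargs": {"plan": [[0,-0.02,0,0,0,0,1],[0,-0.06,0,0,0,0,1],[0,-0.12,0,0,0,0,1],[0,-0.18,0,0,0,0,1],[0,-0.24,0,0,0,0,1]]}}

```text
time: 20.75
tool_pos: [0.5894, -0.208, 0.2845]
tool_rot: [-1.573, 0.001, -1.766]
contact_force: [0.2, -0.4, -2.7]
opening: 0.0361
```

```bash
python3 -c "
from mod import *
[cams.read_camera('top') for i in range(3)]
print(robot.observe()['opening'])
shift(w(-65,62,290),down(TH-np.pi/2));shift(w(-65,0,290),down(TH-np.pi/2))
# bay rib corners predicted in t2 crop
for p in ((-65,31,24),(-65,-31,24),(-65,0,6),(-65,62,6),(-65,-62,6),(-114,0,18),(-16,0,18)): print(p,((proj('top',w(*p))[0]-[219.6,109.6])*4).round(0))
"
```

```text
0.03595284896450798
pos [ 0.591  -0.2087  0.2867] shift [-0.4007 -0.0052 -0.1985] rot [-0.3 -7.8  0.1] dist 0.447
pos [ 0.591  -0.2087  0.2867] shift [-0.3393 -0.005  -0.1902] rot [-0.3 -7.8  0.1] dist 0.389
(-65, 31, 24) [180. 428.]
(-65, -31, 24) [255. 432.]
(-65, 0, 6) [219. 431.]
(-65, 62, 6) [146. 427.]
(-65, -62, 6) [293. 435.]
(-114, 0, 18) [214. 489.]
(-16, 0, 18) [222. 372.]
```

```bash
python3 -c "
from h import *
T=np.load('pics/w4_T.npy'); im=cv2.imread('pics/w4_raw.png')[90:250,160:340]
k=4; im=cv2.resize(im,None,fx=k,fy=k,interpolation=cv2.INTER_CUBIC)
im=cv2.convertScaleAbs(im,alpha=1.3,beta=20)
for p in ((-114,-31,24),(-16,-31,24),(-114,-91,18),(-16,-91,18),(-135,-130,90),(100-75*np.sin(1.75),-30+75*np.cos(1.75),7)):
  q=((proj('wrist',w(*p),T)[0]-[160,90]+.5)*k).round().astype(int); print(p,q); cv2.drawMarker(im,tuple(int(v) for v in q),(0,0,255),cv2.MARKER_CROSS,12,1)
cv2.imwrite('pics/w4c.png',im)"
```

```text
(-114, -31, 24) [441 114]
(-16, -31, 24) [455 418]
(-114, -91, 18) [252 113]
(-16, -91, 18) [280 414]
(-135, -130, 90) [ 2 40]
(np.float64(26.20105398445473), np.float64(-43.36845417371191), 7) [432 518]
```

View pics/w4c.png

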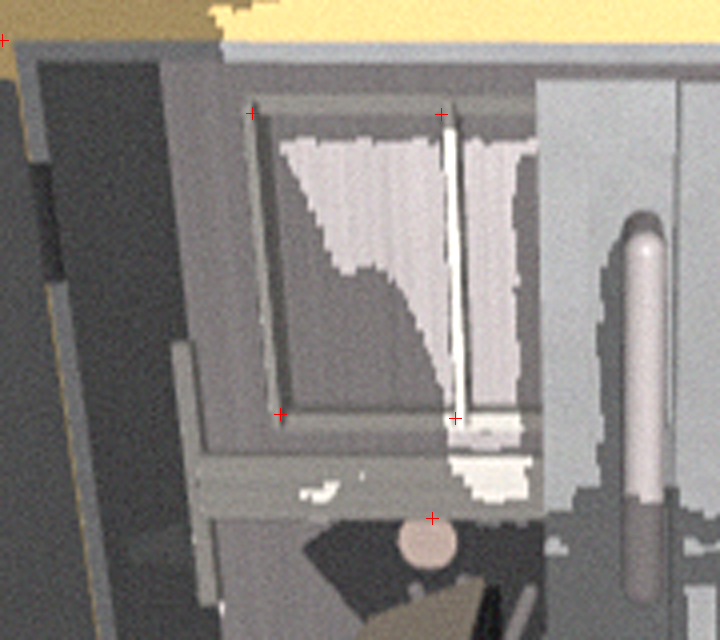

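Call:
{"fn": "apply_moves", "kwargs": {"plan": [[-0.03,-0.02,-0.017,0,0,0,1],[-0.08,-0.02,-0.045,0,0,0,1],[-0.13,-0.02,-0.073,0,0,0,1],[-0.18,-0.02,-0.1,0,0,0,1],[-0.228,-0.02,-0.127,0,0,0,1]]}}

```text
time: 21.52
tool_pos: [0.5077, 0.0417, 0.3008]
tool_rot: [-1.576, -0.0, -1.766]
contact_force: [0.5, -0.7, -3.4]
opening: 0.0358
```

Call:
{"fn": "apply_moves", "kwargs": {"plan": [[-0.04,0,-0.023,0,-2,0,1],[-0.08,0,-0.045,0,-5,0,1],[-0.113,0,-0.063,0,-7.8,0,1],[-0.113,0,-0.063,0,-7.8,0,1],[-0.113,0,-0.063,0,-7.8,0,1]]}}

```text
time: 22.15
tool_pos: [0.4692, 0.1626, 0.3018]
tool_rot: [-1.574, -0.001, -1.629]
contact_force: [0.3, 0.0, -2.9]
opening: 0.0356
```

```bash
python3 -c "
from mod import *
[cams.read_camera('wrist') for i in range(2)]
print(robot.observe()['opening'])
shift(w(-65,1.5,53),down(TH-np.pi/2))"
```

```text
0.03585079266965106
pos [0.4697 0.1621 0.3025] shift [-0.0006  0.2495  0.0008] rot [ 0.1 -0.1  0. ] dist 0.249
```

Call:
{"fn": "apply_moves", "kwargs": {"plan": [[0,0.05,0.001,0,0,0,1],[0,0.1,0.001,0,0,0,1],[0,0.15,0.001,0,0,0,1],[0,0.19,0.001,0,0,0,1],[0,0.21,0.001,0,0,0,1]]}}

```text
time: 22.88
tool_pos: [0.4698, 0.1617, 0.0909]
tool_rot: [-1.575, -0.001, -1.631]
contact_force: [0.3, 0.1, -2.5]
opening: 0.0359
```

Call:
{"fn": "apply_moves", "kwargs": {"plan": [[0,0.01,0,0,0,0,1],[0,0.02,0,0,0,0,1],[0,0.03,0,0,0,0,1],[0,0.04,0,0,0,0,1],[0,0.041,0,0,0,0,1]]}}

```text
time: 23.5
tool_pos: [0.4703, 0.163, 0.0519]
tool_rot: [-1.572, -0.0, -1.629]
contact_force: [0.2, -0.2, -3.6]
opening: 0.036
```

Call:
{"fn": "apply_moves", "kwargs": {"plan": [[0,0.001,0,0,0,0,1],[0,0.0015,0,0,0,0,0.95],[0,0.0015,0,0,0,0,-0.1],[0,0.0015,0,0,0,0,-0.1],[0,0.0015,0,0,0,0,-0.1]]}}

```text
time: 24.12
tool_pos: [0.471, 0.1631, 0.0512]
tool_rot: [-1.57, 0.0, -1.629]
contact_force: [-1.1, -0.3, 0.3]
opening: 0.0505
```

Call:
{"fn": "apply_moves", "kwargs": {"plan": [[0,-0.02,0,0,0,0,-0.1],[0,-0.07,0,0,0,0,-0.1],[0,-0.13,0,0,0,0,-0.1],[0,-0.19,0,0,0,0,-0.1],[0,-0.25,0,0,0,0,-0.1]]}}

```text
time: 24.75
tool_pos: [0.4703, 0.163, 0.3032]
tool_rot: [-1.57, 0.0, -1.629]
contact_force: [1.5, 0.4, -0.2]
opening: 0.0506
```

```bash
python3 -c "
from mod import *
T=shot('wrist','w6'); shot('top','t3')
a=cv2.imread('pics/w6_raw.png')[90:330,160:480]; b=cv2.imread('pics/t3_raw.png')[150:270,300:460]
cv2.imwrite('pics/w6.png',np.hstack([cv2.resize(a,(400,300)),cv2.resize(b,(400,300))]))
p=w(-65,0,6); print(modproj(p[0],p[1],TH,T-np.outer([0,0,1,0],[0,0,0,.006])).round(0).tolist())
shift([.416,-.155,.29],down(np.radians(-112.2)))"
```

```text
[[350.0, 149.0], [349.0, 184.0], [286.0, 184.0], [284.0, 149.0], [331.0, 166.0], [331.0, 177.0], [303.0, 177.0], [303.0, 166.0]]
pos [0.4732 0.1636 0.308 ] shift [ 0.3214  0.0164 -0.0387] rot [-0.7 18.9 -0.3] dist 0.324
```

View pics/w6.png

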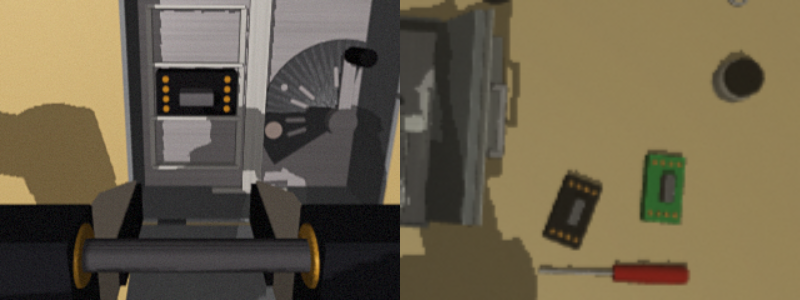

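Call:
{"fn": "apply_moves", "kwargs": {"plan": [[0.058,0,-0.007,0,4,0,-0.2],[0.116,0,-0.014,0,8,0,-0.2],[0.174,0,-0.021,0,12,0,-0.2],[0.232,0,-0.028,0,16,0,-0.2],[0.29,0,-0.035,0,18.9,0,-0.2]]}}

```text
time: 25.48
tool_pos: [0.418, -0.126, 0.3005]
tool_rot: [-1.571, 0.0, -1.961]
contact_force: [1.2, 0.3, -0.1]
opening: 0.0549
```

Call:
{"fn": "apply_moves", "kwargs": {"plan": [[0.031,0.03,0.006,0,0,0,-0.2],[0.031,0.08,0.006,0,0,0,-0.2],[0.031,0.108,0.006,0,0,0,-0.2],[0.031,0.108,0.006,0,0,0,-0.2],[0.031,0.108,0.006,0,0,0,-0.2]]}}

```text
time: 26.1
tool_pos: [0.4132, -0.1556, 0.1938]
tool_rot: [-1.569, -0.0, -1.959]
contact_force: [0.2, 0.4, 0.6]
opening: 0.0548
```

```bash
python3 -c "
from mod import *
T=shot('wrist','w7');  shift([.416,-.155,.046],down(np.radians(-112.2)))
print(modproj(.416,-.155,np.radians(-22.2),T).round(0).tolist())
im=cv2.imread('pics/w7_raw.png'); im=im[60:340,140:500]; cv2.imwrite('pics/w7.png',cv2.resize(im,None,fx=2,fy=2))"
```

```text
pos [ 0.4134 -0.1557  0.1942] shift [-0.0016  0.1482  0.0018] rot [-0.1 -0.   0. ] dist 0.148
[[362.0, 159.0], [360.0, 204.0], [278.0, 205.0], [276.0, 159.0], [338.0, 184.0], [338.0, 197.0], [301.0, 198.0], [301.0, 184.0]]
```

View pics/w7.png

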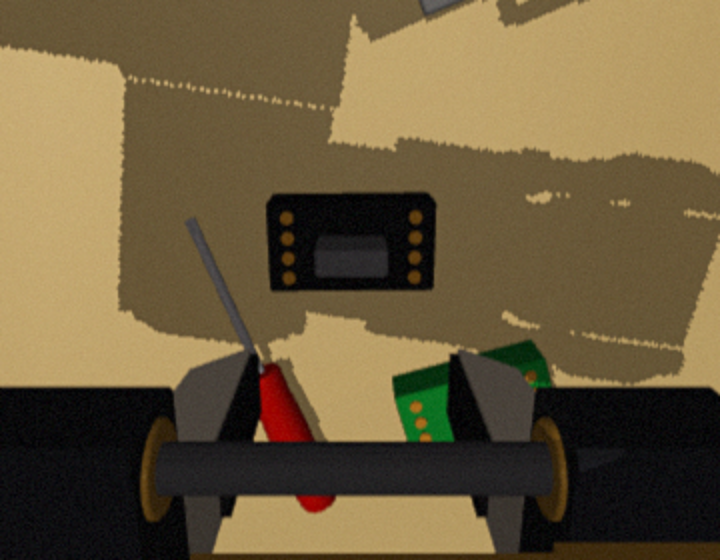

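Call:
{"fn": "apply_moves", "kwargs": {"plan": [[-0.001,0.04,-0.001,0,0,0,-0.2],[-0.001,0.08,-0.001,0,0,0,-0.2],[-0.001,0.115,-0.001,0,0,0,-0.2],[-0.001,0.138,-0.001,0,0,0,-0.2],[-0.001,0.148,-0.001,0,0,0,-0.2]]}}

```text
time: 26.78
tool_pos: [0.4126, -0.1542, 0.0449]
tool_rot: [-1.57, 0.0, -1.959]
contact_force: [-0.0, 0.3, 0.6]
opening: 0.0548
```

Call:
{"fn": "apply_moves", "kwargs": {"plan": [[0,0,0,0,0,0,-0.2],[0,0,0,0,0,0,1],[0,0,0,0,0,0,1],[0,0,0,0,0,0,1],[0,0,0,0,0,0,1]], "squeeze": 30}}

```text
time: 27.4
tool_pos: [0.4125, -0.1543, 0.0457]
tool_rot: [-1.569, -0.0, -1.959]
contact_force: [-1.2, -0.1, 6.3]
opening: 0.0358
```

Call:
{"fn": "apply_moves", "kwargs": {"plan": [[0,-0.02,0,0,0,0,1],[0,-0.06,0,0,0,0,1],[0,-0.12,0,0,0,0,1],[0,-0.18,0,0,0,0,1],[0,-0.24,0,0,0,0,1]]}}

```text
time: 28.02
tool_pos: [0.4115, -0.1537, 0.2868]
tool_rot: [-1.571, 0.0, -1.959]
contact_force: [1.2, -1.3, -2.2]
opening: 0.0355
```

```bash
python3 -c "
from mod import *
[cams.read_camera('top') for i in range(3)]
print(robot.observe()['opening'])
shift(w(-65,63.5,306),down(TH-np.pi/2))
"
```

```text
0.03590294880383493
pos [ 0.413  -0.1546  0.2875] shift [-0.3738 -0.0193 -0.0872] rot [ -0.4 -18.9   0.1] dist 0.384
```

```bash
python3 -c "
from mod import *
shift(w(-65,-60.5,306),down(TH-np.pi/2))
"
```

```text
pos [ 0.413  -0.1546  0.2875] shift [-0.2564 -0.019  -0.0471] rot [ -0.4 -18.9   0.1] dist 0.261
```

Call:
{"fn": "apply_moves", "kwargs": {"plan": [[-0.03,-0.019,-0.006,0,-4,0,1],[-0.085,-0.019,-0.016,0,-8,0,1],[-0.14,-0.019,-0.026,0,-12,0,1],[-0.2,-0.019,-0.037,0,-16,0,1],[-0.256,-0.019,-0.047,0,-18.9,0,1]]}}

```text
time: 28.8
tool_pos: [0.4647, 0.1026, 0.3018]
tool_rot: [-1.575, -0.0, -1.627]
contact_force: [1.4, -0.7, -2.0]
opening: 0.0356
```

Call:
{"fn": "apply_moves", "kwargs": {"plan": [[0,0,0,0,0,0,1],[0,0,0,0,0,0,1],[0,0,0,0,0,0,1],[0,0,0,0,0,0,1],[0,0,0,0,0,0,1]]}}

```text
time: 29.42
tool_pos: [0.4655, 0.0999, 0.304]
tool_rot: [-1.571, 0.0, -1.631]
contact_force: [-0.3, -0.0, -1.5]
opening: 0.0356
```

```bash
python3 -c "
from mod import *
print(robot.observe()['opening'])
shift(w(-65,-60.5,53),down(TH-np.pi/2))
"
```

```text
0.03558033217748192
pos [0.4655 0.0999 0.304 ] shift [-0.0007  0.251   0.0008] rot [-0.  -0.1 -0. ] dist 0.251
```

Call:
{"fn": "apply_moves", "kwargs": {"plan": [[-0.0005,0.05,0.001,0,0,0,1],[-0.0005,0.1,0.001,0,0,0,1],[-0.0005,0.15,0.001,0,0,0,1],[-0.0005,0.19,0.001,0,0,0,1],[-0.0005,0.21,0.001,0,0,0,1]]}}

```text
time: 30.05
tool_pos: [0.4656, 0.1007, 0.092]
tool_rot: [-1.574, -0.0, -1.63]
contact_force: [0.5, 0.2, -2.3]
opening: 0.0354
```

Call:
{"fn": "apply_moves", "kwargs": {"plan": [[0,0.01,0,0,0,0,1],[0,0.02,0,0,0,0,1],[0,0.03,0,0,0,0,1],[0,0.04,0,0,0,0,1],[0,0.042,0,0,0,0,1]]}}

```text
time: 30.68
tool_pos: [0.4661, 0.1011, 0.0517]
tool_rot: [-1.572, -0.0, -1.629]
contact_force: [-6.4, -0.8, 12.6]
opening: 0.0358
```

Call:
{"fn": "apply_moves", "kwargs": {"plan": [[0,0,0,0,0,0,0.9],[0,0,0,0,0,0,-0.1],[0,0,0,0,0,0,-0.1],[0,0,0,0,0,0,-0.1],[0,0,0,0,0,0,-0.1]]}}

```text
time: 31.3
tool_pos: [0.4667, 0.1011, 0.052]
tool_rot: [-1.57, 0.0, -1.629]
contact_force: [-0.6, 0.2, 0.1]
opening: 0.0507
```

Call:
{"fn": "apply_moves", "kwargs": {"plan": [[0,-0.02,0,0,0,0,-0.1],[0,-0.07,0,0,0,0,-0.1],[0,-0.13,0,0,0,0,-0.1],[0,-0.19,0,0,0,0,-0.1],[0,-0.25,0,0,0,0,-0.1]]}}

```text
time: 31.92
tool_pos: [0.4661, 0.1011, 0.3041]
tool_rot: [-1.57, 0.0, -1.629]
contact_force: [0.8, 0.0, 0.6]
opening: 0.0506
```

Call:
{"fn": "apply_moves", "kwargs": {"plan": [[0,0,0,0,0,0,0.1],[0,0,0.05,0,0,0,0.1],[-0.03,0,0.11,0,0,0,0.1],[-0.06,0,0.14,0,0,0,0.1],[-0.06,0,0.14,0,0,0,0.1]]}}

```text
time: 32.55
tool_pos: [0.6108, 0.1543, 0.2981]
tool_rot: [-1.575, -0.0, -1.628]
contact_force: [-0.4, 0.5, -0.7]
opening: 0.0412
```

```bash
python3 -c "
from mod import *
T=shot('wrist','w8'); shot('top','t4'); shift(w(100,45,200))
a=cv2.imread('pics/w8_raw.png')[60:330,100:460]; b=cv2.imread('pics/t4_raw.png')[130:250,220:380]
cv2.imwrite('pics/w8.png',np.hstack([cv2.resize(a,(440,330)),cv2.resize(b,(360,330))]))
print(proj('wrist',[w(100,45,86),w(100,45,68),w(100,-30,60)],T).round())
for y in(-62,0):
  p=w(-65,y,6); print(modproj(p[0],p[1],TH,T-np.outer([0,0,1,0],[0,0,0,.006])).round(0).tolist())"
```

```text
pos [0.6093 0.1528 0.3   ] shift [-0.0451  0.0999  0.0259] rot [0. 0. 0.] dist 0.113
[[339. 138.]
 [338. 136.]
 [336. 193.]]
[[251.0, 193.0], [253.0, 225.0], [192.0, 225.0], [188.0, 192.0], [226.0, 212.0], [227.0, 222.0], [201.0, 222.0], [199.0, 212.0]]
[[248.0, 149.0], [250.0, 184.0], [186.0, 184.0], [182.0, 149.0], [222.0, 167.0], [223.0, 177.0], [195.0, 177.0], [194.0, 166.0]]
```

View pics/w8.png

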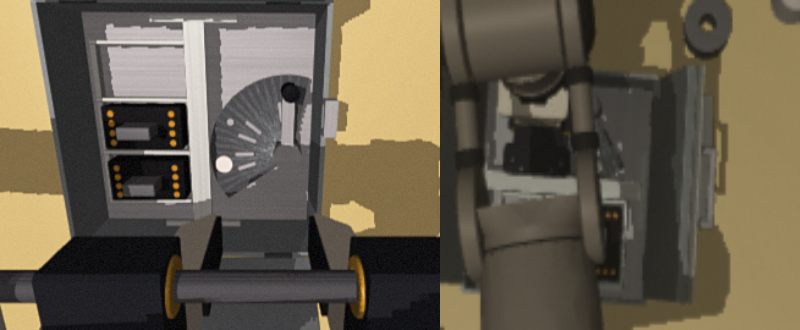

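Call:
{"fn": "apply_moves", "kwargs": {"plan": [[0,0,0,0,-10,0,0.13],[0,0,0,0,-20,0,0.13],[0,0,0,0,-30,0,0.13],[0,0,0,0,-40,0,0.13],[0,0,0,0,-50,0,0.13]]}}

```text
time: 33.28
tool_pos: [0.6088, 0.1519, 0.3024]
tool_rot: [-1.571, -0.0, -0.752]
contact_force: [-0.3, 0.1, 0.4]
opening: 0.0396
```

Call:
{"fn": "apply_moves", "kwargs": {"plan": [[0,0,0,0,-10,0,0.13],[0,0,0,0,-20,0,0.13],[0,0,0,0,-30,0,0.13],[0,0,0,0,-40,0,0.13],[0,0,0,0,-40,0,0.13]]}}

```text
time: 33.9
tool_pos: [0.609, 0.1521, 0.3024]
tool_rot: [-1.571, -0.0, -0.061]
contact_force: [0.1, -0.2, -0.2]
opening: 0.04
```

```bash
python3 -c "
from mod import *
cams.read_camera('top')
Rt=down(TH)@R.from_rotvec([np.radians(12),0,0]).as_matrix()
shift(w(99,48.7,160),Rt)
print('w8 disc pred', proj('wrist',[w(100-75*np.sin(a),-30+75*np.cos(a),z) for a in (1.05,1.75) for z in (7,20)],np.load('pics/w8_T.npy')).round())
"
```

```text
pos [0.6091 0.1522 0.3024] shift [0.0244 0.1424 0.0494] rot [12.  -0.2  0. ] dist 0.153
w8 disc pred [[290. 159.]
 [289. 161.]
 [285. 192.]
 [284. 195.]]
```

Call:
{"fn": "apply_moves", "kwargs": {"plan": [[0.024,0.0,0.049,3,0,0,0.13],[0.024,0.04,0.049,6,0,0,0.13],[0.024,0.09,0.049,9,0,0,0.13],[0.024,0.142,0.049,12,0,0,0.13],[0.024,0.142,0.049,12,0,0,0.13]]}}

```text
time: 34.58
tool_pos: [0.6338, 0.1989, 0.1558]
tool_rot: [-1.363, 0.01, -0.063]
contact_force: [1.0, 0.1, -0.1]
opening: 0.0398
```

Call:
{"fn": "apply_moves", "kwargs": {"plan": [[0,0.023,-0.005,0,0,0,0.13],[0,0.046,-0.0098,0,0,0,0.13],[0,0.069,-0.0146,0,0,0,0.13],[0,0.085,-0.018,0,0,0,0.13],[0,0.092,-0.0195,0,0,0,0.13]]}}

```text
time: 35.2
tool_pos: [0.6372, 0.2007, 0.0667]
tool_rot: [-1.361, -0.001, -0.059]
contact_force: [0.0, -0.3, -0.7]
opening: 0.0397
```

Call:
{"fn": "apply_moves", "kwargs": {"plan": [[0,0,0,0,0,0,0.2],[0,0,0,0,0,0,0.4],[0,0,0,0,0,0,1],[0,0,0,0,0,0,1],[0,0,0,0,0,0,1]], "squeeze": 25}}

```text
time: 35.83
tool_pos: [0.6371, 0.1994, 0.0665]
tool_rot: [-1.363, -0.001, -0.059]
contact_force: [-0.1, -5.4, 3.5]
opening: 0.0215
```

Call:
{"fn": "apply_moves", "kwargs": {"plan": [[-0.0075,-0.0001,-0.0004,0,0,0,1],[-0.0149,-0.0003,-0.0015,0,0,0,1],[-0.0222,-0.0007,-0.0033,0,0,0,1],[-0.0292,-0.0012,-0.0058,0,0,0,1],[-0.036,-0.0019,-0.009,0,0,0,1]]}}

```text
time: 36.45
tool_pos: [0.6005, 0.194, 0.0667]
tool_rot: [-1.36, -0.002, -0.058]
contact_force: [3.1, 3.1, 3.5]
opening: 0.0217
```

Call:
{"fn": "apply_moves", "kwargs": {"plan": [[-0.0064,-0.0008,-0.0038,0,0,0,1],[-0.0124,-0.0018,-0.0083,0,0,0,1],[-0.0178,-0.0028,-0.0133,0,0,0,1],[-0.0228,-0.004,-0.0188,0,0,0,1],[-0.0291,-0.0059,-0.0279,0,0,0,1]]}}

```text
time: 37.08
tool_pos: [0.566, 0.1705, 0.0667]
tool_rot: [-1.356, 0.006, -0.056]
contact_force: [-8.5, 12.8, 12.4]
opening: 0.0212
```

```bash
cat > cab.py <<'E'
from h import *
s=robot.observe();T=toolpose(s);g=T[:3,3]-.008*T[:3,1]
p=g[:2]-C;c,n=np.cos(TH),np.sin(TH);q=np.array([c*p[0]+n*p[1],-n*p[0]+c*p[1]])*1e3
print('cab grasp',q.round(1),g[2].round(4),'lever a',np.arctan2(-(q[0]-100),q[1]+30).round(3),'r',np.hypot(q[0]-100,q[1]+30).round(1),'F',s['contact_force'].round(1),'op',round(s['opening'],4))
E
python3 cab.py
```

```text
cab grasp [30.3 13.4] 0.0746 lever a 1.013 r 82.1 F [-8.5 12.8 12.4] op 0.0212
```

Call:
{"fn": "apply_moves", "kwargs": {"plan": [[0,0,0,0,0,0,0.13],[0,0,0,0,0,0,0.13],[0,-0.01,0,0,0,0,0.13],[0,-0.06,0,0,0,0,0.13],[0,-0.11,0,0,0,0,0.13]]}}

```text
time: 37.7
tool_pos: [0.5678, 0.1431, 0.1747]
tool_rot: [-1.361, 0.001, -0.059]
contact_force: [1.0, 0.0, 1.6]
opening: 0.0401
```

Call:
{"fn": "apply_moves", "kwargs": {"plan": [[0,0,0,-6,0,0,1],[0,0,0,-12,0,0,1],[0,0,0,-12,0,0,1],[0,0,0,-12,0,0,1],[0,0,0,-12,0,0,1]]}}

```text
time: 38.33
tool_pos: [0.568, 0.143, 0.1733]
tool_rot: [-1.57, 0.001, -0.06]
contact_force: [0.5, 0.7, -0.3]
opening: 0.0006
```

Call:
{"fn": "apply_moves", "kwargs": {"plan": [[0,0,0,0,10,0,1],[0,0,0,0,20,0,1],[0,0,0,0,30,0,1],[0,0,0,0,40,0,1],[0,0,0,0,50,0,1]]}}

```text
time: 38.95
tool_pos: [0.5681, 0.143, 0.1733]
tool_rot: [-1.571, 0.001, -0.938]
contact_force: [-0.6, 0.6, 0.2]
opening: 0.0002
```

Call:
{"fn": "apply_moves", "kwargs": {"plan": [[0,0,0,0,10,0,1],[0,0,0,0,20,0,1],[0,0,0,0,30,0,1],[0,0,0,0,40,0,1],[0,0,0,0,40,0,1]]}}

```text
time: 39.58
tool_pos: [0.5681, 0.1431, 0.1733]
tool_rot: [-1.571, 0.001, -1.629]
contact_force: [-0.9, -0.3, -0.3]
opening: 0.0005
```

```bash
python3 cab.py; python3 -c "
from h import *
T=shot('wrist','w9'); im=cv2.imread('pics/w9_raw.png'); print(T.round(4))
shift(w(33,45,61),down(TH-np.pi/2))
f=lambda a,z:w(100-75*np.sin(a),-30+75*np.cos(a),z)
for a in (0.9,.97,1.05): print(a,proj('wrist',[f(a,86)],T).round(0))
g=cv2.cvtColor(im,cv2.COLOR_BGR2GRAY); g=cv2.medianBlur(g,3)
m=(g<45).astype(np.uint8); m[235:]=0
n,l,st,ce=cv2.connectedComponentsWithStats(m)
for i in range(1,n):
  if 60<st[i][4]<6000: print(st[i],ce[i].round(0))
"
```

```text
cab grasp [ 34.  -12.1] 0.1813 lever a 1.306 r 68.4 F [-0.9 -0.3 -0.3] op 0.0005
[[-5.800e-02 -3.000e-04  9.983e-01  5.681e-01]
 [-9.983e-01  6.000e-04 -5.800e-02  1.431e-01]
 [-6.000e-04 -1.000e+00 -4.000e-04  1.733e-01]
 [ 0.000e+00  0.000e+00  0.000e+00  1.000e+00]]
pos [0.5681 0.1432 0.1734] shift [-0.057   0.1124 -0.0008] rot [ 0.   0.2 -0. ] dist 0.126
0.9 [[327. 174.]]
0.97 [[323. 179.]]
1.05 [[319. 185.]]
[ 585    0   55  109 4768] [617.  58.]
[104   9  55  11 350] [130.  13.]
[ 192   10  266   46 5412] [335.  27.]
[159  15  37  11 156] [176.  19.]
[ 561  127   79  108 5720] [598. 180.]
[ 168  147   85   53 3232] [212. 171.]
[ 295  160   74   75 2542] [326. 203.]
[364 185  30   9 106] [377. 188.]
[403 192  33  43 907] [419. 213.]
[ 176  205   78   30 2109] [216. 219.]
[618 227  22   8 110] [630. 231.]
```

Call:
{"fn": "apply_moves", "kwargs": {"plan": [[-0.03,0,0,0,0,0,1],[-0.057,0.02,-0.001,0,0,0,1],[-0.057,0.06,-0.001,0,0,0,1],[-0.057,0.1,-0.001,0,0,0,1],[-0.057,0.112,-0.001,0,0,0,1]]}}

```text
time: 40.25
tool_pos: [0.5689, 0.2002, 0.059]
tool_rot: [-1.575, -0.001, -1.627]
contact_force: [0.2, -0.8, 0.5]
opening: 0.0006
```

Call:
{"fn": "apply_moves", "kwargs": {"plan": [[0.006,0,0,0,0,0,1],[0.012,0,0,0,0,0,1],[0.018,0,0,0,0,0,1],[0.024,0,0,0,0,0,1],[0.03,0,0,0,0,0,1]]}}

```text
time: 40.88
tool_pos: [0.5666, 0.1726, 0.0623]
tool_rot: [-1.574, 0.003, -1.629]
contact_force: [-5.9, 5.5, 1.1]
opening: 0.0004
```

```bash
python3 cab.py
```

```text
cab grasp [30.8 17.2] 0.0703 lever a 0.972 r 83.8 F [-5.9  5.5  1.1] op 0.0004
```

Call:
{"fn": "apply_moves", "kwargs": {"plan": [[0.006,0,0,0,0,0,1],[0.012,0,0,0,0,0,1],[0.018,0,0,0,0,0,1],[0.024,0,0,0,0,0,1],[0.03,0,0,0,0,0,1]]}}

```text
time: 41.5
tool_pos: [0.5668, 0.1406, 0.0616]
tool_rot: [-1.571, 0.0, -1.629]
contact_force: [-1.1, 1.7, 1.3]
opening: 0.0007
```

```bash
python3 cab.py
```

```text
cab grasp [ 32.8 -14.7] 0.0696 lever a 1.346 r 68.9 F [-1.1  1.7  1.3] op 0.0007
```

Call:
{"fn": "apply_moves", "kwargs": {"plan": [[0.002,0,0,0,0,0,1],[0.004,0,0,0,0,0,1],[0.006,0,0,0,0,0,1],[0.008,0,0,0,0,0,1],[0.008,0,0,0,0,0,1]]}}

```text
time: 42.12
tool_pos: [0.5664, 0.1326, 0.0614]
tool_rot: [-1.571, -0.0, -1.629]
contact_force: [-0.3, -0.1, -0.2]
opening: 0.0006
```

```bash
python3 cab.py
```

```text
cab grasp [ 32.9 -22.7] 0.0694 lever a 1.463 r 67.5 F [-0.3 -0.1 -0.2] op 0.0006
```

Call:
{"fn": "apply_moves", "kwargs": {"plan": [[-0.01,0,0,0,0,0,1],[-0.015,-0.05,0,0,0,0,1],[-0.01,-0.11,0,0,0,0,1],[0,-0.17,0,0,0,0,1],[0.01,-0.2,0,0,0,0,1]]}}

```text
time: 42.75
tool_pos: [0.5666, 0.1234, 0.2654]
tool_rot: [-1.566, 0.001, -1.629]
contact_force: [0.4, 0.0, -0.0]
opening: -0.0001
```

Call:
{"fn": "apply_moves", "kwargs": {"plan": [[0.01,0,0,0,0,0,1],[0.01,0,0,0,0,0,1],[0.01,0,0,0,0,0,1],[0.01,0,0,0,0,0,1],[0.01,0,0,0,0,0,1]]}}

```text
time: 43.38
tool_pos: [0.5652, 0.1131, 0.2609]
tool_rot: [-1.572, 0.0, -1.629]
contact_force: [0.6, 0.1, 1.2]
opening: 0.0003
```

```bash
python3 cab.py; python3 -c "
from h import *
shot('wrist','w10'); shift([.25,.42,.33])"
```

```text
cab grasp [ 32.8 -42.3] 0.2689 lever a 1.752 r 68.3 F [0.6 0.1 1.2] op 0.0003
pos [0.5652 0.113  0.261 ] shift [-0.2881 -0.0687 -0.3326] rot [0. 0. 0.] dist 0.445
```

Call:
{"fn": "apply_moves", "kwargs": {"plan": [[0,-0.05,-0.02,0,0,0,1],[-0.03,-0.069,-0.06,0,0,0,1],[-0.07,-0.069,-0.1,0,0,0,1],[-0.11,-0.069,-0.14,0,0,0,1],[-0.15,-0.069,-0.18,0,0,0,1]]}}

```text
time: 44.05
tool_pos: [0.393, 0.2742, 0.3306]
tool_rot: [-1.57, 0.0, -1.63]
contact_force: [-0.4, 0.3, 0.3]
opening: 0.0008
```

Call:
{"fn": "apply_moves", "kwargs": {"plan": [[-0.035,0,-0.035,0,0,0,1],[-0.07,0,-0.075,0,0,0,1],[-0.105,0,-0.115,0,0,0,1],[-0.138,0,-0.15,0,0,0,1],[-0.138,0,-0.15,0,0,0,1]]}}

```text
time: 44.68
tool_pos: [0.2505, 0.4213, 0.3304]
tool_rot: [-1.571, 0.0, -1.625]
contact_force: [0.1, -0.0, -0.0]
opening: 0.0004
```

```bash
python3 -c "
from h import *
shot('top','t5'); shot('side','s5')
T=np.load('pics/w10_T.npy'); a=cv2.imread('pics/w10_raw.png')
for an in (1.05,1.75): print(an,proj('wrist',[w(100-75*np.sin(an),-28.5+75*np.cos(an),z) for z in (7,86)],T).round())
a=cv2.resize(a[110:260,170:390],(572,390),interpolation=cv2.INTER_CUBIC)
b=cv2.resize(cv2.imread('pics/t5_raw.png')[140:260,225:325],(225,270)); 
c=cv2.imread('pics/t5_raw.png')[90:300,230:440]; d=cv2.imread('pics/s5_raw.png')[90:300,200:500]
o=np.zeros((600,800,3),np.uint8); o[:390,:572]=a; o[:270,575:800]=b; o[390:600,:210]=c; o[390:600,220:520]=d
cv2.imwrite('pics/fin.png',o)"
```

```text
1.05 [[319. 129.]
 [320. 134.]]
1.75 [[313. 167.]
 [312. 181.]]
```

View pics/fin.png

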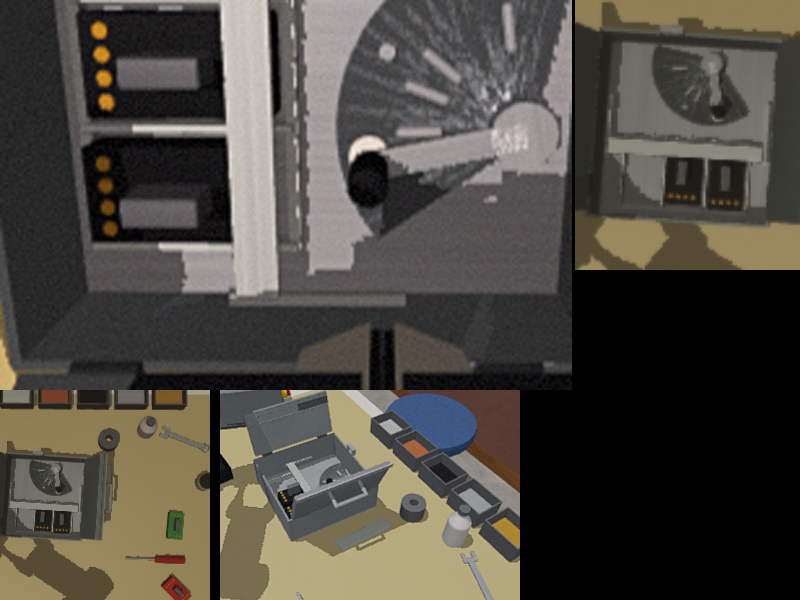

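```bash
python3 -c "
from cell import robot
print(robot.hand_in())"
```

```text
the job is handed in; nothing more can be done
None
```

The job is done and handed in at about 45 s of the 192 s allowed; the hand-in gave no verdict.

- **Bolt:** I drew the flush bolt back about 32 mm while the passive leaf was still shut. The wrist picture showed its end well clear of the keeper.
- **Leaves:** I swung the active leaf and then the passive leaf to about 1.9 rad by their handles. Both stayed open in the last top and side views.
- **Modules:** I saw only two black modules, and set one in the middle bay and one in the -y bay. In the last views both look flat and the retaining bar lies over their ends. The +y bay is empty. The second module touched down with a push of about 13 N before I let go.
- **Lever:** The white disc is at the 1.75 rad notch. I drew the knob most of the way to the 1.05 rad notch in the jaws, where it slipped a few mm. I then pushed it on with the closed fingers until it snapped in and the force fell to zero.
- **Last checks:** The knob was within about 1 px of its predicted place for 1.75 rad. Its offset from the disc suggests about 1.73 rad, which is still inside the notch's play. I saw nothing else on the bench moved.

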